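# Lay out a small cabinet door for gluing

## Robot

A 6-joint arm with a two-finger parallel gripper is mounted at the origin on the work surface. World frame = base frame: x ahead of the robot, y to its left, z up, the work surface at z = 0. Lengths are in m, angles in rad, forces in N, time in s.
With the tool pointing down it reaches from about 0.35 to 0.975 m from the base axis. Payload 7.1 kg.
Tool frame: the origin (TCP) lies midway between the tips of the shut fingers; the grasp point (between the pads) lies 19 mm behind it; z points along the fingers, y is the line along which they close (so a half turn about z gives the same grasp; the last joint's range is limited). The gripper opens to 88 mm and grips with 3 to 60 N. Pads are 20 mm wide; open, the fingers measure 115 mm over their backs; the gripper's body (75 mm by 178 mm) begins 61 mm behind the grasp point.
Start: joints at [1.157, 0.423, 1.63, -0, 1.089, -0.019], TCP at [0.24, 0.577, 0.223] pointing down, gripper open.
Joint ranges: [-3, 3], [-0.9, 2.11], [0.09, 2.58], [-1.31, 4.45], [0.11, 2.69], [-2.54, 2.54]. Speed limits (rad/s): [2.39, 2.39, 3.01, 3.14, 3.14, 3.14].

## Interface

Orientations are given as a unit quaternion [w, x, y, z].
In Python, from station import move_pose, movel, movej, command_gripper, wait, inverse_kinematics, read_camera, camera_info, MotionError, job_done, get_time, get_joint_pos, get_qvel, get_effort, get_tcp_pos, get_ee_rot, get_ft_force, get_ft_torque, get_grip_width, get_finger_force gives the robot as it stands. Calls block until the motion is done:
- move_pose(position, orientation): joint-space move of the TCP to a pose.
- movel(position, frame=None, v=0.15, until_force=None): straight line of the TCP; frame=None keeps the orientation; v is the mean speed in m/s. With until_force (N) it stops when the force on the tool has changed by that much, and returns True; else False.
- movej(angles): joint-space move.
- command_gripper(opening): opening from 0.0 (shut) to 1.0 (fully open); the grip force is fixed at half the most; returns when the fingers have stopped.
- wait(seconds).
- inverse_kinematics(position, orientation): joint angles nearest the present ones, or None.
- read_camera(name): name is "scene" or "top" or "wrist"; returns the picture (384x512x3 uint8, red, green, blue); there is no depth.
- camera_info(name): a dict with "intrinsics" (3x3 intrinsics, pixels), "T" (4x4, takes a point from camera to world coordinates); the wrist camera has in their place "tool_from_camera" (4x4, takes a point from camera to tool coordinates, whose origin is the TCP and whose axes are the flange's). Camera axes: x right, y up, looking along -z (the intrinsics and any distortion apply to the point x, -y, -z); pixel columns grow to the right and rows downward; lengths in m; the calibration is good to about 2 mm. A picture is of the moment at which its call begins: read the wrist's pose just before it. camera_info takes no time and is no camera call.
A pose or a line that the arm cannot do raises MotionError and nothing moves.
- job_done(): hands the job in; it is judged then, once.
Readings, each from a call of its own:
- get_time(): time.
- get_joint_pos(): joint angles.
- get_qvel(): joint speeds.
- get_effort(): joint torques, N m.
- get_tcp_pos(): TCP position.
- get_ee_rot(): TCP orientation.
- get_ft_force(): force on the tool from outside, world axes, zero at the start.
- get_ft_torque(): the same for the moment, N m.
- get_grip_width(): opening from 0.0 (shut) to 1.0 (fully open).
- get_finger_force(): force on a finger pad.
Only numpy, scipy, OpenCV 4.12 (cv2) and the standard library are available. Lean on these libraries where they do the work, as an engineer would, in place of code of your own. Each camera call takes 0.05 s, during which the arm holds its last target. There are 200 camera calls.

## Task

Lay out this small cabinet door around its panel, which is stuck to the bench. First swap the two rails, which lie in each other's places, so that the wide one is at the end of the panel nearer the robot and the narrow one at the far end; then lay the two stiles along the panel's left and right sides so that they close the frame, everything flat, square, centred and close up with gaps of less than a centimetre. Stand every clamping block upright on the bench, cork face close along the outer side of a stile and within its length, at least one at each stile, and leave the other tools where they are.

Things in the scene. Friction and masses are not known exactly. Their poses are not given: they have to be found in the camera images.
- panel: Thin dark-stained plywood door panel, fixed to the bench, 104 along its x by 140 along its y; 6 high at the rim, 9 high in the raised middle field (70 x 106). Origin at the centre of its underside. Its x points roughly away from the robot (within 0.2 rad), its y to the left. Frame parts are 32 high, so fingers that hold them by the upper half pass over the panel.
- wide_place (a point): Where the wide rail's origin belongs, with a gap of 4 to the panel: panel x = -84, y = 0, on the bench. The rail lies across the panel's end, its axes along the panel's.
- narrow_place (a point): Where the narrow rail's origin belongs, with a gap of 4: panel x = +73, y = 0, on the bench; axes along the panel's.
- left_place (a point): Where one stile's origin belongs, with a gap of 4 to 5: panel x = -11, y = +92.5, on the bench; stile x along panel x, its ends then level with the rails' outer edges. Blocks against it then have their origins at panel y = +135.
- right_place (a point): The other stile's place: panel x = -11, y = -92.5. Blocks against it have their origins at panel y = -135.
- set_down (a point): Middle (panel x = -170, y = 0) of a strip of bench between the near rail and the robot, 80 along panel x by 160 along y, which starts empty and may serve to set a rail down.
- rail_wide: The wide (bottom) rail: pine bar 136 long (its y), 56 wide (its x), 32 high. Origin at the centre of its underside. A half turn makes no difference. Starts at the panel's far end, where the narrow rail belongs.
- rail_narrow: The narrow (top) rail: pine bar 136 long (its y), 34 wide (its x), 32 high. Origin at the centre of its underside. A half turn makes no difference. Starts at the panel's near end, where the wide rail belongs.
- stile_a: One of two identical pine stiles (the long sides of the door frame): plain bar 200 long (its x), 36 wide (y), 32 high, grooved along both edges. Origin at the centre of its underside. A half turn makes no difference. Starts flat on the bench out to the left or right.
- stile_b: One of two identical pine stiles (the long sides of the door frame): plain bar 200 long (its x), 36 wide (y), 32 high, grooved along both edges. Origin at the centre of its underside. A half turn makes no difference. Starts flat on the bench out to the left or right.
- block_a: One of up to four identical clamping blocks (two to four are there, the others are absent): pine block 64 long (its x), 40 thick (y) including a cork facing on each of the two broad faces, 56 high. Origin at the centre of its underside. A half turn makes no difference. About 90 g, standing upright on the bench.
- block_b: One of up to four identical clamping blocks (two to four are there, the others are absent): pine block 64 long (its x), 40 thick (y) including a cork facing on each of the two broad faces, 56 high. Origin at the centre of its underside. A half turn makes no difference. About 90 g, standing upright on the bench.
- block_c: One of up to four identical clamping blocks (two to four are there, the others are absent): pine block 64 long (its x), 40 thick (y) including a cork facing on each of the two broad faces, 56 high. Origin at the centre of its underside. A half turn makes no difference. About 90 g, standing upright on the bench.
- block_d: One of up to four identical clamping blocks (two to four are there, the others are absent): pine block 64 long (its x), 40 thick (y) including a cork facing on each of the two broad faces, 56 high. Origin at the centre of its underside. A half turn makes no difference. About 90 g, standing upright on the bench.
- plane: Bystander, leave alone: wooden smoothing plane 190 x 56, up to 100 high, beyond the frame's far end.
- chisel_a: Bystander, leave alone: bench chisel 250 long, 29 high, lying outside the left stile's start. Handle to its -x.
- chisel_b: Bystander, leave alone: bench chisel like the other, on the right.
- glue: Bystander, leave alone: upright glue bottle, 64 across, 170 high, beyond the frame on the left.
There are look-alikes about, which are no part of the job. Leave any black or orange look-alike of the block_c alone.

How it is judged:
By the outcome, as a careful person would: the job done as asked, in the order asked, and still so for the second after the job is handed in, with the robot touching nothing.
Of block_a, block_b, block_c, block_d only 2 to 4 are there at a start; the rules pass over those that are not, and their reading is None.
At some moment in a run one of block_a, block_b, block_c, block_d may be knocked a few centimetres aside while the robot is not near it.
Once in a run the grip may slacken for a moment while it holds something.
It also fails if it takes over 210 s, if anything falls off the work surface, if the arm or the gripper's body presses on something with over 40 N, if the wrist force passes 120 N, or if a joint passes its speed limit or range.

## Working session

There is one attempt and no reset: what is moved stays moved. The work goes in short steps, each a Python script; the robot and the scene stay as the last script left them, time stands still between calls to the robot, and variables do not carry over. Pictures are saved under pics/ and viewed, at most 14 in all, crops included, and the job is handed in when it is done.

```bash
mkdir -p pics; ls
python3 - <<'E'
from station import *
import cv2,numpy as np
for n in ["top","scene"]:
    im=read_camera(n); cv2.imwrite(f"pics/{n}0.png",cv2.resize(im[:,:,::-1],(800,600),interpolation=cv2.INTER_CUBIC)); np.save(f"{n}0.npy",im)
    c=camera_info(n); print(n,c)
print(camera_info("wrist"),get_time(),get_ee_rot())
E
```

```text
pics
top {'intrinsics': array([[408.87758475,   0.        , 257.06427767],
       [  0.        , 408.87758475, 182.55834145],
       [  0.        ,   0.        ,   1.        ]]), 'T': array([[-0.00458962,  0.99049053, -0.13750433,  0.39607107],
       [-0.99992855, -0.00606349, -0.0103018 ,  0.00319632],
       [-0.01103759,  0.13744723,  0.99044759,  1.15927727],
       [ 0.        ,  0.        ,  0.        ,  1.        ]])}
scene {'intrinsics': array([[416.57872459,   0.        , 256.61200017],
       [  0.        , 416.57872459, 190.14765529],
       [  0.        ,   0.        ,   1.        ]]), 'T': array([[-0.55157359, -0.60493468,  0.5743001 ,  1.2047232 ],
       [ 0.8340606 , -0.40862426,  0.37063343,  0.44981298],
       [ 0.01046394,  0.6834327 ,  0.72993853,  0.88613132],
       [ 0.        ,  0.        ,  0.        ,  1.        ]])}
{'intrinsics': array([[331.39202023,   0.        , 249.56536497],
       [  0.        , 331.39202023, 184.8575037 ],
       [  0.        ,   0.        ,   1.        ]]), 'tool_from_camera': array([[-6.97998149e-04,  9.70238970e-01,  2.42148411e-01,
         6.53303948e-02],
       [ 9.99999699e-01,  7.59048066e-04, -1.58828526e-04,
        -1.02551220e-03],
       [-3.37903909e-04,  2.42148228e-01, -9.70239208e-01,
        -1.62446598e-01],
       [ 0.00000000e+00,  0.00000000e+00,  0.00000000e+00,
         1.00000000e+00]])} 0.1 [-1.53993635e-04  1.96116878e-01  9.80580274e-01 -6.88166751e-04]
```

View pics/top0.png

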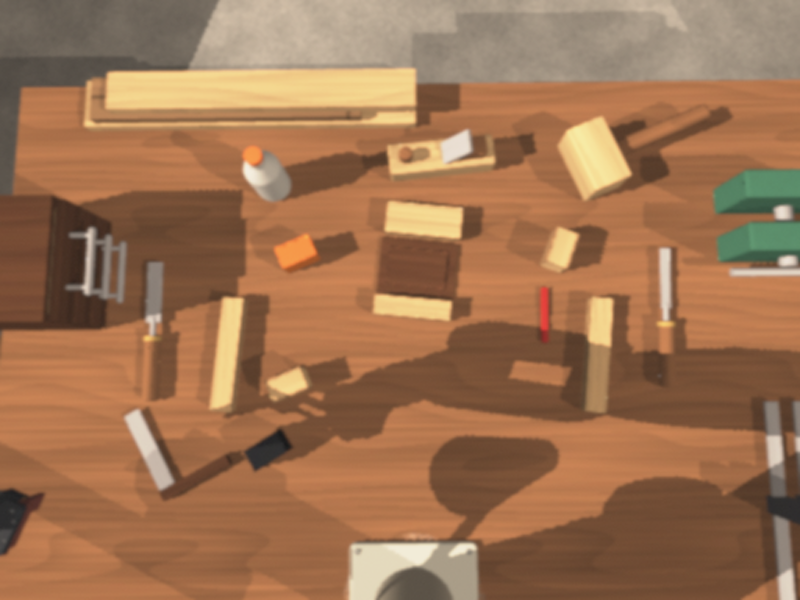

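View pics/scene0.png

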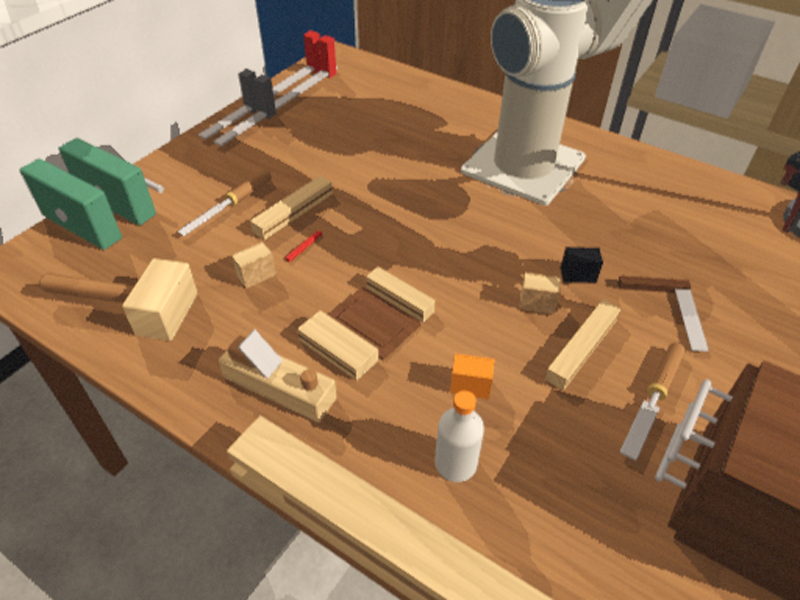

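The 2x top view shows two pine block candidates, at (288,383) and (562,249). The look-alikes are orange at (297,252) and black at (268,448). Stiles are at (228,352) and (599,353), with rails at (424,220), wide and far, and (413,307), narrow and near. The panel is at (416,265). Next I'll take close wrist views.

```bash
cat > h.py <<'E'
from station import *
import numpy as np, cv2
from scipy.optimize import minimize
from scipy.spatial.transform import Rotation as Ro
def quat(th):  # tool down, closing line (tool y) at world angle th
    R=np.array([[-np.sin(th+np.pi/2),np.cos(th),0],[np.cos(th+np.pi/2),np.sin(th),0],[0,0,-1.]])
    R[:,0]=np.cross(R[:,1],R[:,2]); q=Ro.from_matrix(R).as_quat(); return [q[3],*q[:3]]
def Rm():
    w,x,y,z=get_ee_rot(); return Ro.from_quat([x,y,z,w]).as_matrix()
def snap(name):
    """image, K, camera-to-world T at the moment"""
    c=camera_info(name)
    if name=="wrist":
        T=np.eye(4);T[:3,:3]=Rm();T[:3,3]=get_tcp_pos();T=T@c["tool_from_camera"]
    else: T=c["T"]
    return read_camera(name),np.array(c["intrinsics"]),np.array(T)
def proj(P,K,T):
    p=(np.asarray(P,float)-T[:3,3])@T[:3,:3]; p=p*[1,-1,-1]; u=p@K.T; return u[:,:2]/u[:,2:]
def ray(uv,K,T,z):
    d=np.linalg.inv(K)@[uv[0],uv[1],1.]; d=T[:3,:3]@(d*[1,-1,-1]); return T[:3,3]+d*(z-T[2,3])/d[2]
DIM=dict(panel=(.104,.140,.006),wide=(.056,.136,.032),narrow=(.034,.136,.032),stile=(.2,.036,.032),block=(.064,.040,.056))
def corners(pose,dim):
    x,y,t=pose;c,s=np.cos(t),np.sin(t)
    return np.array([[x+c*a-s*b,y+s*a+c*b,z] for a in(-dim[0]/2,dim[0]/2) for b in(-dim[1]/2,dim[1]/2) for z in(0,dim[2])])
def pmask(im):
    f=im.astype(float)+1; m=((f[...,1]/f[...,0]>.70)&(f[...,2]/f[...,1]<.90)&(f[...,0]>45)).astype(np.uint8)
    return cv2.morphologyEx(m,cv2.MORPH_CLOSE,np.ones((5,5)))
def sil(pose,dim,K,T,S=4):
    h=cv2.convexHull((proj(corners(pose,dim),K,T)).astype(np.float32))
    m=np.zeros((384*S//2,512*S//2),np.uint8)
    cv2.fillConvexPoly(m,np.round((h+.5)*S/2*16-8).astype(np.int32),1,shift=4); return m
def fit(view,mask,guess,kind,near=.5):
    """best box pose: silhouette against mask (only around the guess)"""
    im,K,T=view; dim=DIM[kind]; S=4
    M=cv2.resize(mask.astype(np.float32),(1024,768),interpolation=cv2.INTER_LINEAR)
    g0=sil(guess,dim,K,T); roi=cv2.dilate(g0,np.ones((3,3)),iterations=int(40*near)); M=M*roi
    def cost(p):
        s=sil([guess[0]+p[0]/1e3,guess[1]+p[1]/1e3,guess[2]+p[2]/100],dim,K,T)*1.
        return 1-np.minimum(s,M).sum()/np.maximum(s,M).sum()
    best=None
    for st in ([0,0,0],[0,0,8],[0,0,-8]):
        r=minimize(cost,st,method="Nelder-Mead",options=dict(initial_simplex=np.array(st)+np.array([[0,0,0],[8,0,0],[0,8,0],[0,0,8]]),xatol=.05,fatol=1e-5))
        if best is None or r.fun<best.fun: best=r
    p=best.x; return np.array([guess[0]+p[0]/1e3,guess[1]+p[1]/1e3,guess[2]+p[2]/100]),best.fun
def save(im,n,scale=1.5): cv2.imwrite("pics/"+n,cv2.resize(im[...,::-1],None,fx=scale,fy=scale,interpolation=cv2.INTER_CUBIC))
def look(x,y,z=.3,th=np.pi/2):  # camera looks at x,y; tool x = -world x
    off=.0653-.2495*(z+.162); d=np.array([-np.sin(th),np.cos(th)]); 
    move_pose([x-off*d[0],y-off*d[1],z],quat(th)); wait(.3); return snap("wrist")
E
python3 - <<'E'
from h import *
c=camera_info("top");K=c["intrinsics"];T=c["T"]
px=dict(panel=(416,265),blkL=(288,383),blkR=(562,249),stL=(228,352),stR=(599,353),far=(424,220),near=(413,307),plane=(440,157),orange=(297,252))
P={k:ray(np.array(v)*.64,K,T,.03) for k,v in px.items()}
for k in P: print(k,P[k].round(3))
views={}
for n,(x,y) in dict(L=(P['stL'][0],.30),C=P['panel'][:2],R=(P['stR'][0],-.28)).items():
    v=look(x,y); views[n]=v; save(v[0],f"w{n}.png")
import pickle; pickle.dump(views,open("v0.pkl","wb"))
print(get_time(),get_tcp_pos(),get_joint_pos())
E
```

```text
panel [ 0.589 -0.011  0.03 ]
blkL [0.381 0.215 0.03 ]
blkR [ 0.617 -0.273  0.03 ]
stL [0.436 0.322 0.03 ]
stR [ 0.431 -0.33   0.03 ]
far [ 0.672 -0.026  0.03 ]
near [ 0.514 -0.005  0.03 ]
plane [ 0.79  -0.056  0.03 ]
orange [0.614 0.203 0.03 ]
4.875 [ 0.38126929 -0.27957859  0.29993763] [-6.57897117e-01  1.03080414e-01  1.87425654e+00  1.34610519e-05
  1.16436342e+00 -2.22981385e+00]
```

Run:
```python
from h import *
import pickle; V=pickle.load(open("v0.pkl","rb"))
a=np.vstack([np.hstack([V['L'][0],V['C'][0]]),np.hstack([V['R'][0],np.repeat(pmask(V['C'][0])[...,None]*255,3,2)])]).astype(np.uint8)
save(a,"w4.png",.78)
```

```text
(no output)
```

View pics/w4.png

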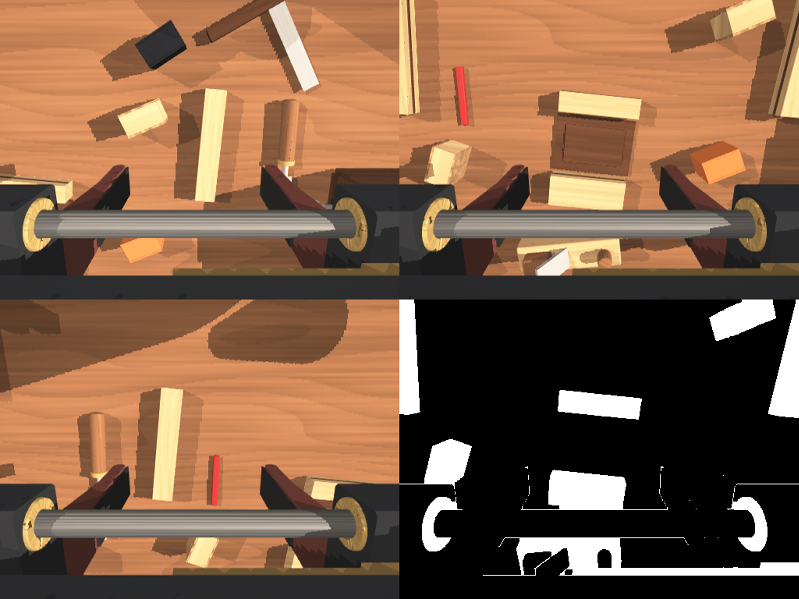

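Run:
```python
from h import *
import pickle; V=pickle.load(open("v0.pkl","rb"))
C=V['C'];
for k,v,g in [('narrow','C',(.514,-.005,-.09)),('wide','C',(.672,-.026,-.09)),('stile','L',(.436,.322,-.05)),('stile','R',(.431,-.33,.0)),('block','L',(.381,.215,-1.1)),('block','C',(.617,-.273,-1.3)),('block','C',(.381,.215,-1.1))]:
    m=pmask(V[v][0]); m[265:]=0
    print(k,v,*[np.round(q,4) for q in fit(V[v],m,g,k)])
# panel colours: raised, rim, shadow beside, table beside
for nm,w in dict(mid=(.589,-.011,.009),rimL=(.589,.048,.006),sideL=(.583,.08,0),sideR=(.583,-.1,0),sideR2=(.57,-.09,0)).items():
    u=proj([w],C[1],C[2])[0].round().astype(int); print(nm,u,C[0][u[1],u[0]])
save(C[0][90:290,170:350],"c1.png",4 if 0 else 3)
```

```text
narrow C [ 0.5152 -0.0029 -0.1004] 0.0339
wide C [ 0.6737 -0.0252 -0.0927] 0.083
stile L [ 0.4346  0.3255 -0.0863] 0.0326
stile R [ 0.4293 -0.3295 -0.1117] 0.0319
block L [ 0.3808  0.214  -1.1713] 0.0347
block C [ 0.6185 -0.2683 -1.3534] 0.3661
block C [ 0.3806  0.2143 -1.1705] 0.0303
mid [250 186] [133  83  57]
rimL [291 186] [134  83  57]
sideL [313 181] [213 140  92]
sideR [188 181] [211 138  91]
sideR2 [194 172] [221 145  95]
```

View pics/c1.png

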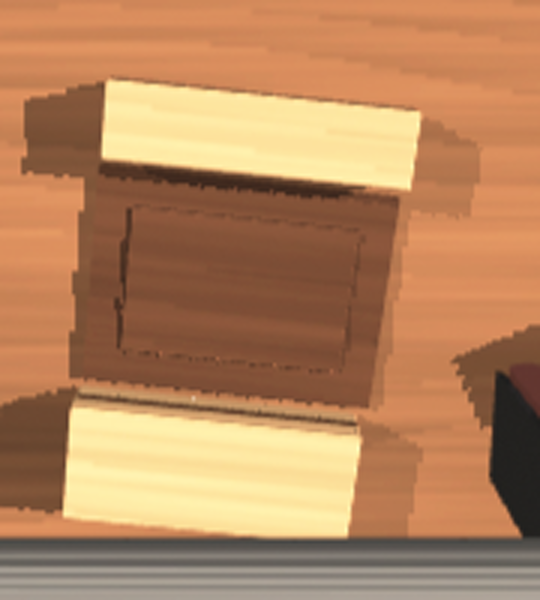

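Run:
```python
from h import *
import pickle
v=look(.66,-.012,.26); pickle.dump(v,open("v1.pkl","wb"))
save(v[0],"v1.png",1.2)
m=pmask(v[0])
for t in (-2.6,-1.9,-1.3,-.6): print(*[np.round(q,4) for q in fit(v,m,(.6185,-.2683,t),'block',1)])
print(*[np.round(q,4) for q in fit(v,m,(.515,-.003,-.1),'narrow')])
print(*[np.round(q,4) for q in fit(v,m,(.6737,-.025,-.1),'wide')])
g=(.589,-.0137,-.11);c,s=np.cos(g[2]),np.sin(g[2])
for yy in range(-90,91,4):
    print(yy,[v[0][tuple(proj([[g[0]+c*x-s*yy/1e3,g[1]+s*x+c*yy/1e3,.006 if abs(yy)<70 else 0]],v[1],v[2])[0].round().astype(int)[::-1])].tolist() for x in(-.025,.03)]) if abs(yy)>54 else 0
print(get_time())
```

```text
[ 0.6169 -0.2698 -2.5724] 0.2155
[ 0.6168 -0.269  -2.5777] 0.2154
[ 0.6158 -0.2677 -0.3725] 0.0275
[ 0.6158 -0.2676 -0.3716] 0.0274
[ 0.5144 -0.0026 -0.1012] 0.0288
[ 0.6741 -0.0252 -0.1061] 0.0216
-90 [[218, 141, 94], [202, 131, 86]]
-86 [[219, 141, 94], [203, 133, 86]]
-82 [[219, 141, 94], [204, 133, 87]]
-78 [[220, 141, 94], [203, 133, 86]]
-74 [[131, 86, 58], [132, 86, 58]]
-70 [[136, 88, 59], [126, 80, 54]]
-66 [[142, 89, 61], [131, 82, 55]]
-62 [[140, 88, 60], [132, 80, 55]]
-58 [[141, 88, 60], [132, 81, 55]]
58 [[139, 86, 60], [137, 84, 58]]
62 [[139, 86, 59], [137, 84, 58]]
66 [[141, 87, 60], [137, 86, 59]]
70 [[139, 86, 60], [137, 85, 58]]
74 [[190, 123, 81], [174, 113, 75]]
78 [[219, 142, 94], [202, 131, 86]]
82 [[218, 141, 94], [204, 132, 87]]
86 [[218, 141, 94], [204, 132, 87]]
90 [[218, 141, 93], [201, 132, 85]]
6.5833
```

View pics/v1.png

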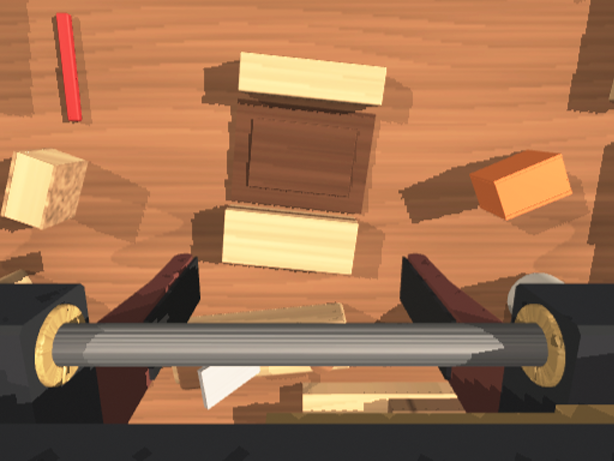

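```bash
cat >> h.py <<'E'
def panmask(im):
    f=cv2.GaussianBlur(im,(3,3),0).astype(float); m=((f[...,1]/f[...,0]<.644)&(f[...,0]<165)&(f[...,0]>70)&(f[...,1]/f[...,0]>.57)&(f[...,2]/f[...,0]>.3)).astype(np.uint8)
    m=cv2.morphologyEx(m,cv2.MORPH_OPEN,np.ones((3,3))); return cv2.morphologyEx(m,cv2.MORPH_CLOSE,np.ones((7,7)))
E
python3 - <<'E'
from h import *
import pickle; v=pickle.load(open("v1.pkl","rb"))
m=panmask(v[0]); p,c=fit(v,m,(.589,-.0137,-.11),'panel',.3); print(p.round(4),c)
o=v[0].copy(); o[m>0]=(o[m>0]*.5+np.array([0,0,127])).astype(np.uint8)
S=4; o=cv2.resize(o[80:190,180:320],None,fx=S,fy=S,interpolation=cv2.INTER_NEAREST)
h=cv2.convexHull(proj(corners(p,DIM['panel']),v[1],v[2]).astype(np.float32)); cv2.polylines(o,[((h-[180,80]+.5)*S).astype(int)],True,(0,255,0),1)
save(o,"p1.png",1)
E
```

```text
[ 0.5905 -0.0123 -0.1029] 0.03744532845265269
```

View pics/p1.png

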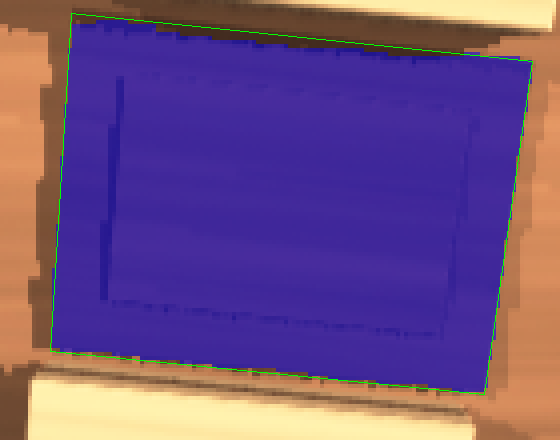

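The panel fit overlay matches the real outline within about a pixel: panel centre (0.5905, -0.0123), yaw -0.103. The pine blocks are the ones wanted, and the right one shows its cork face at (60,190). I'll start with the rails.

```bash
cat >> h.py <<'E'
PAN=np.array([.5905,-.0123,-.1029])
def W(px,py):
    c,s=np.cos(PAN[2]),np.sin(PAN[2]); return np.array([PAN[0]+c*px-s*py,PAN[1]+s*px+c*py])
def inP(p):
    c,s=np.cos(PAN[2]),np.sin(PAN[2]); d=np.asarray(p)[:2]-PAN[:2]; return np.array([1e3*(c*d[0]+s*d[1]),1e3*(-s*d[0]+c*d[1]),p[2]-PAN[2]]).round(3)
def pickplace(src,sth,dst,dth,op,z=.012,lift=.05,v=.2,relop=None):
    """src,dst xy; sth,dth closing-line angles"""
    best=None
    for k in (-1,0,1):
        q=[inverse_kinematics([*p,z+h],quat(t+k*np.pi)) for p,t in((src,sth),(dst,dth)) for h in (0,lift)]
        if any(a is None for a in q): continue
        m=max(abs(a[5]) for a in q)
        if best is None or m<best[0]: best=(m,k)
    k=best[1]; qs,qd=quat(sth+k*np.pi),quat(dth+k*np.pi)
    move_pose([*src,max(z+lift,.12)],qs); command_gripper(op)
    if movel([*src,z],v=.12,until_force=12): print("touch on descent",get_tcp_pos())
    command_gripper(0); w0=get_grip_width(); print("width mm",88*w0,"force",get_finger_force())
    movel([*src,z+lift],v=.12); movel([*dst,z+lift],qd,v=v)
    print("carried width",88*get_grip_width())
    t=movel([*dst,z+.0005],v=.08,until_force=8); print("contact",t,get_tcp_pos().round(4) if hasattr(get_tcp_pos(),'round') else get_tcp_pos())
    command_gripper(relop or op); movel([*dst,max(z+lift,.12)],v=.2); print("t",get_time())
E
python3 - <<'E'
from h import *
import pickle; v=pickle.load(open("v1.pkl","rb"))
for u in ((345,303),(190,318),(305,372)): print(inP(ray(np.array(u)/1.2,v[1],v[2],.05)))
p,c=fit(v,pmask(v[0]),(.5144,-.0026,-.1),'narrow'); print(p,c)
pickplace(p[:2],p[2],W(-170,0),PAN[2],.7)
v=look(.50,0,.26); pickle.dump(v,open("v2.pkl","wb"))
m=pmask(v[0]); print(*[q.round(4) for q in fit(v,m,(*W(-170,0),PAN[2]),'narrow')])
q,c=fit(v,panmask(v[0]),PAN,'panel',.3); print("panel",q.round(4),c)
E
```

```text
[136.682  58.843   0.153]
[ 1.69402e+02 -9.75680e+01  1.53000e-01]
[2.20305e+02 2.66640e+01 1.53000e-01]
[ 0.51439967 -0.00265345 -0.10130778] 0.028826759713204697Traceback (most recent call last):
  File "<stdin>", line 5, in <module>
  File "h.py", line 65, in pickplace
    k=best[1]; qs,qd=quat(sth+k*np.pi),quat(dth+k*np.pi)
      ~~~~^^^
TypeError: 'NoneType' object is not subscriptable
```

Run:
```python
from h import *
for nm,p in dict(src=(.5144,-.0026),dst=W(-170,0),d2=W(-165,0),far=W(84,0)).items():
  for t in(-.103,-.103+np.pi,-.103-np.pi):
    for z in (.012,.062,.12):
      q=inverse_kinematics([*p,z],quat(t)); print(nm,p,round(t,2),z,None if q is None else np.round(q,2))
```

```text
src (0.5144, -0.0026) -0.1 0.012 [-0.03  0.61  1.97 -0.    0.56  0.07]
src (0.5144, -0.0026) -0.1 0.062 [-0.03  0.52  1.96 -0.    0.66  0.07]
src (0.5144, -0.0026) -0.1 0.12 [-0.03  0.41  1.94 -0.    0.78  0.07]
src (0.5144, -0.0026) 3.04 0.012 None
src (0.5144, -0.0026) 3.04 0.062 None
src (0.5144, -0.0026) 3.04 0.12 None
src (0.5144, -0.0026) -3.24 0.012 None
src (0.5144, -0.0026) -3.24 0.062 None
src (0.5144, -0.0026) -3.24 0.12 None
dst [-168.51027901   17.44984583] -0.1 0.012 None
dst [-168.51027901   17.44984583] -0.1 0.062 None
dst [-168.51027901   17.44984583] -0.1 0.12 None
dst [-168.51027901   17.44984583] 3.04 0.012 None
dst [-168.51027901   17.44984583] 3.04 0.062 None
dst [-168.51027901   17.44984583] 3.04 0.12 None
dst [-168.51027901   17.44984583] -3.24 0.012 None
dst [-168.51027901   17.44984583] -3.24 0.062 None
dst [-168.51027901   17.44984583] -3.24 0.12 None
d2 [-163.53672669   16.93625331] -0.1 0.012 None
d2 [-163.53672669   16.93625331] -0.1 0.062 None
d2 [-163.53672669   16.93625331] -0.1 0.12 None
d2 [-163.53672669   16.93625331] 3.04 0.012 None
d2 [-163.53672669   16.93625331] 3.04 0.062 None
d2 [-163.53672669   16.93625331] 3.04 0.12 None
d2 [-163.53672669   16.93625331] -3.24 0.012 None
d2 [-163.53672669   16.93625331] -3.24 0.062 None
d2 [-163.53672669   16.93625331] -3.24 0.12 None
far [84.14617904 -8.64065441] -0.1 0.012 None
far [84.14617904 -8.64065441] -0.1 0.062 None
far [84.14617904 -8.64065441] -0.1 0.12 None
far [84.14617904 -8.64065441] 3.04 0.012 None
far [84.14617904 -8.64065441] 3.04 0.062 None
far [84.14617904 -8.64065441] 3.04 0.12 None
far [84.14617904 -8.64065441] -3.24 0.012 None
far [84.14617904 -8.64065441] -3.24 0.062 None
far [84.14617904 -8.64065441] -3.24 0.12 None
```

W was given millimetres where it expects metres, so I'll fix that.

```bash
sed -i 's/^def W(px,py):/def W(px,py):\n    px,py=px\/1e3,py\/1e3/' h.py
python3 - <<'E'
from h import *
import pickle; v=pickle.load(open("v1.pkl","rb"))
p,c=fit(v,pmask(v[0]),(.5144,-.0026,-.1),'narrow')
pickplace(p[:2],p[2],W(-170,0),PAN[2],.7)
v=look(.50,0,.26); pickle.dump(v,open("v2.pkl","wb"))
m=pmask(v[0]); print(*[q.round(4) for q in fit(v,m,(*W(-170,0),PAN[2]),'narrow')])
q,c=fit(v,panmask(v[0]),PAN,'panel',.3); print("panel",q.round(4),c)
E
```

```text
width mm 33.4719428274083 force 30.00047117471695
carried width 33.695440640165785
contact True [0.4214 0.0051 0.0119]
t 13.4
[ 0.422   0.0051 -0.1031] 0.0298
panel [ 0.5895 -0.0123 -0.1118] 0.24991041890619403
```

Run:
```python
from h import *
import pickle
v=look(.66,-.012,.26); pickle.dump(v,open("v3.pkl","wb"))
q,c=fit(v,panmask(v[0]),PAN,'panel',.3); print("panel",q.round(4),c)
p,c=fit(v,pmask(v[0]),(.674,-.025,-.106),'wide'); print("wide",inP(p),c)
pickplace(p[:2],p[2],W(-84,0),PAN[2],.8,z=.013,lift=.05)
pickplace((.422,.0051),-.1031,W(73,0),PAN[2],.7,z=.013,lift=.055)
v=look(.66,-.012,.26); pickle.dump(v,open("v4.pkl","wb")); m=pmask(v[0])
for k,x in (('wide',-84),('narrow',73)):
    p,c=fit(v,m,(*W(x,0),PAN[2]),k); print(k,inP(p),c)
q,c=fit(v,panmask(v[0]),PAN,'panel',.3); print("panel",q.round(4),c)
save(v[0],"v4.png",1.2)
```

```text
panel [ 0.5904 -0.0125 -0.11  ] 0.023531104248644352
wide [ 8.4492e+01 -4.1400e+00 -5.0000e-03] 0.027027255917681736
width mm 55.60061896429923 force 30.001648664474487
carried width 56.146221354498
contact True [ 0.5061 -0.0037  0.0131]
t 22.8583
width mm 33.8193906312682 force 30.001105070114136
carried width 33.99405009863239
contact True [ 0.6617 -0.0197  0.013 ]
t 29.1917
wide [-8.47e+01 -1.16e-01 -1.00e-03] 0.020142059293328685
narrow [ 7.2009e+01 -3.5400e-01  1.0000e-03] 0.029326058128436694
panel [ 0.5907 -0.0123 -0.1023] 0.06586776711747655
```

View pics/v4.png

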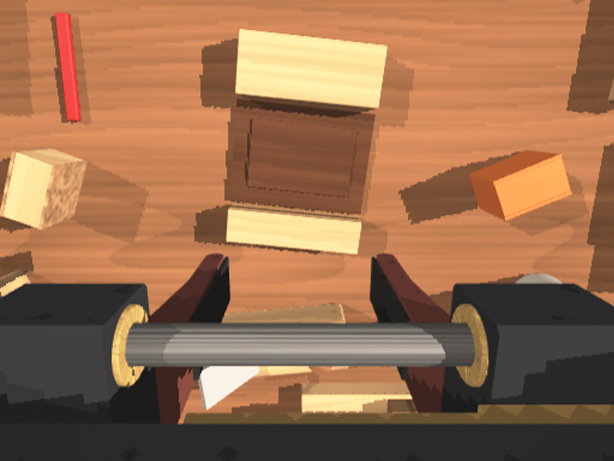

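The rails are swapped and seated: the wide one at panel x -84.7, the narrow one at +72. Next, the stiles.

Run:
```python
from h import *
import pickle
for n,g,y,lk in (('L',(.4346,.3255,-.086),92.5,.30),('R',(.4293,-.3295,-.112),-92.5,-.31)):
    v=look(.45,lk,.28); m=pmask(v[0]); p,c=fit(v,m,g,'stile'); print(n,p.round(4),c)
    pickplace(p[:2],p[2]+np.pi/2,W(-11,y),PAN[2]+np.pi/2,.6,z=.011,lift=.085,v=.22)
    v=look(.66,-.012,.28); pickle.dump(v,open(f"v5{n}.pkl","wb")); m=pmask(v[0])
    save(v[0],f"v5{n}.png",1.2)
    p,c=fit(v,m,(*W(-11,y),PAN[2]),'stile',.3); print("placed",inP(p),c)
print(get_time())
```

```text
L [ 0.4341  0.3255 -0.0878] 0.03140504184767112
width mm 36.04171382918517 force 30.001164972782135
carried width 35.68651156801454
contact True [0.5883 0.0807 0.0116]
t 39.8667
placed [-1.1912e+01  9.0850e+01  3.0000e-03] 0.10196717027029745
R [ 0.4294 -0.3292 -0.1101] 0.03004843874004548
width mm 36.52166734136141 force 30.001240968704224
carried width 36.085126211937116
contact True [ 0.5694 -0.103   0.0115]
t 51.5583
placed [-1.1792e+01 -9.2780e+01 -1.0000e-03] 0.10531627708724256
54.5083
```

View pics/v5R.png

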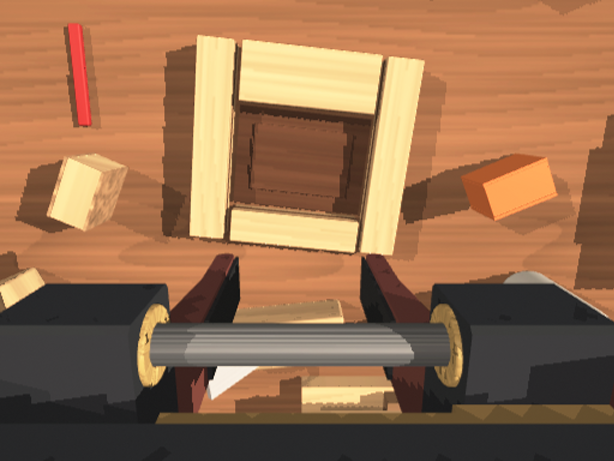

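Run:
```python
from h import *
import pickle
v=look(.46,.19,.28); save(v[0],"bL.png",1.2); m=pmask(v[0]); p,c=min((fit(v,m,(.3806,.2142,t),'block',1) for t in(-1.17,-.4,.4)),key=lambda r:r[1]); print("L",p.round(4),c)
if c<.06:
    t=p[2]; d=PAN[2]+np.pi*np.round((t-PAN[2])/np.pi)
    pickplace(p[:2],t,W(-30,132.5),d,1.0,z=.02,lift=.04)
v=look(.66,-.2,.28); save(v[0],"bR.png",1.2); m=pmask(v[0]); p,c=min((fit(v,m,(.6158,-.2677,t),'block',1) for t in(-1.17,-.37,.4)),key=lambda r:r[1]); print("R",p.round(4),c)
if c<.06:
    t=p[2]; d=PAN[2]+np.pi*np.round((t-PAN[2])/np.pi)
    pickplace(p[:2],t,W(-11,-134),d,1.0,z=.02,lift=.04)
v=look(.66,-.012,.30); pickle.dump(v,open("v6.pkl","wb")); save(v[0],"v6.png",1.2)
print(get_time())
```

```text
L [ 0.3808  0.2142 -1.1767] 0.032617595208414785
width mm 64.18069682327113 force 30.001088082790375
carried width 64.00075208222236
contact True [0.5731 0.1225 0.0198]
t 64.075
R [ 0.6178 -0.2346 -0.4141] 0.0350790551958825
width mm 63.846537347361206 force 29.997926652431488
carried width 64.18753925567438
contact True [ 0.5649 -0.1447  0.0197]
t 72.5917
74.2417
```

View pics/v6.png

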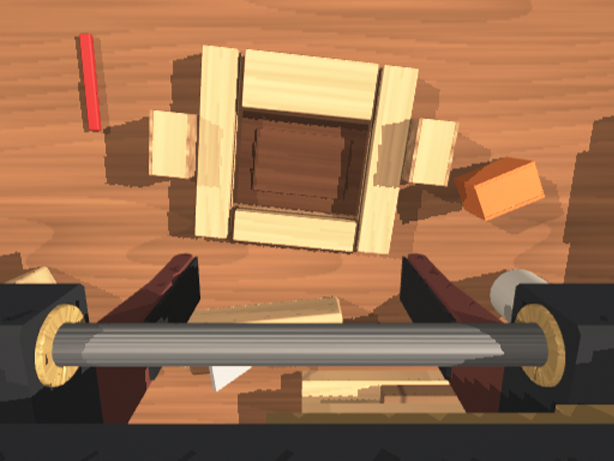

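Run:
```python
from h import *
v=look(.66,-.012,.24); m=pmask(v[0]); 
est={}
for n,k,g in (('bL','block',(-30,132.5)),('bR','block',(-11,-134)),('sL','stile',(-11,91)),('sR','stile',(-11,-93)),('w','wide',(-84,0)),('n','narrow',(72,0))):
    p,c=fit(v,m,(*W(*g),PAN[2]),k,.1); est[n]=(p,k); print(n,inP(p),round(c,3))
o=cv2.resize(v[0],None,fx=2.5,fy=2.5,interpolation=cv2.INTER_CUBIC)[0:560,200:1000].copy()
for p,k in est.values():
    h=cv2.convexHull(proj(corners(p,DIM[k]),v[1],v[2]).astype(np.float32)); cv2.polylines(o,[((h+.5)*2.5-[200,0]).astype(int)],True,(0,0,255),1)
save(o,"v7.png",1)
t=read_camera("top"); save(t,"top1.png",1.5625)
```

```text
bL [-3.08400e+01  1.30374e+02  7.00000e-03] 0.038
bR [-1.17340e+01 -1.32988e+02 -6.00000e-03] 0.048
sL [-1.2008e+01  9.1260e+01  2.0000e-03] 0.065
sR [-1.2088e+01 -9.3114e+01 -6.0000e-03] 0.055
w [-8.4647e+01  3.0400e-01 -2.0000e-03] 0.044
n [ 7.1951e+01  1.8640e+00 -1.0000e-03] 0.054
```

View pics/v7.png

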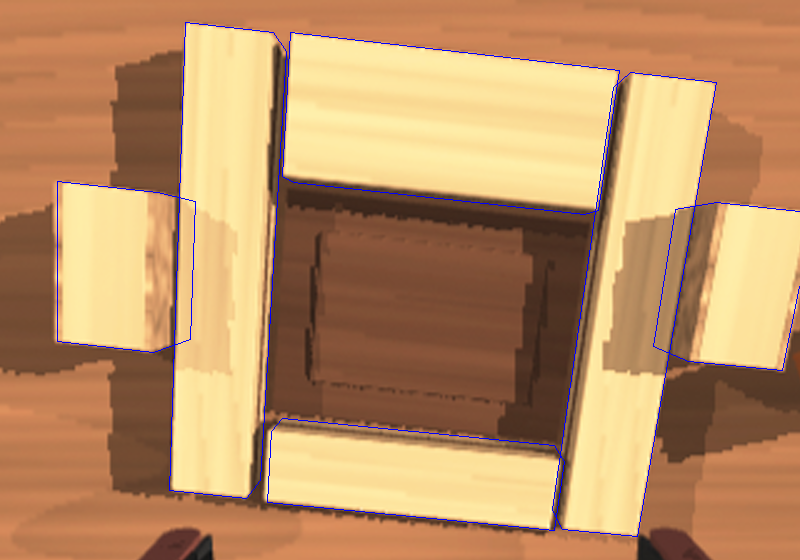

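View pics/top1.png

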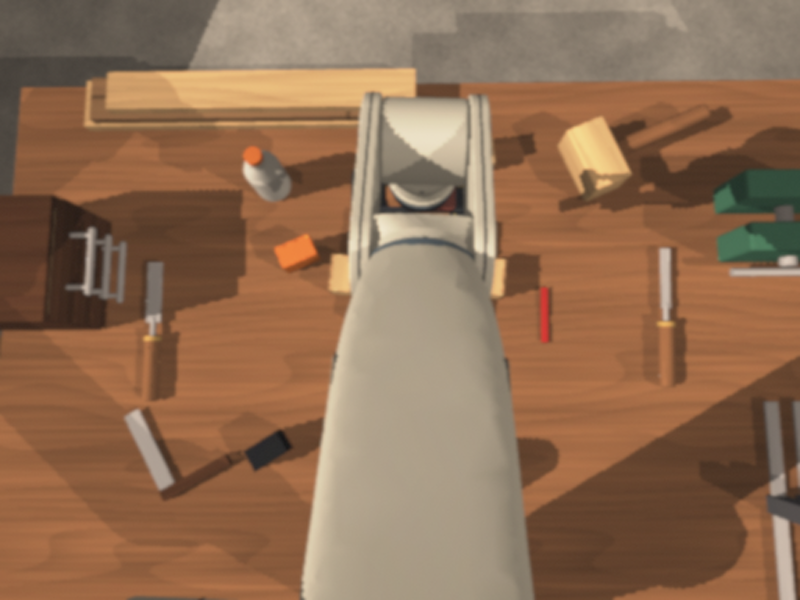

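The close view shows the closed frame, with a block standing against each stile at (120,265) and (745,285) and all gaps at about 2 to 8 mm. The top view shows the other tools unmoved.

```bash
python3 -c "
from h import *
move_pose([.6,0,.32],quat(np.pi/2)); wait(.5); print(get_time()); print(job_done())"
```

```text
75.9333
the job is handed in; nothing more can be done
None
```

The job is handed in at 76 s: the rails are swapped, both stiles close the frame with gaps measured under 1 cm, a cork-faced block stands at each stile (only two blocks were there), and the other tools I could see in the last top view were where they started, though the arm hid the plane.

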